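Seat a turned shaft and snap the toggle clamp shut

ROBOT

A 6-joint arm with a two-finger parallel gripper is mounted at the origin on the work surface. World frame = base frame: x ahead of the robot, y to its left, z up, the work surface at z = 0. Lengths are in m, angles in rad, forces in N, time in s.
With the tool pointing down it reaches from about 0.4 to 0.825 m from the base axis. Payload 7 kg.
Tool frame: the origin (TCP) lies at the very end of the fingers, on their centre line; the grasp point (between the pads) lies 19 mm behind it (pinch_z is the distance from the TCP to the grasp point, in m); z points along the fingers, y is the direction in which the jaws open and shut (so a half turn about z gives the same grasp; the last joint's range is limited). The gripper opens to 85 mm and grips with 20 to 120 N. Pads are 22 mm wide; open, the fingers measure 114 mm over their backs; the gripper's body (76 mm by 85 mm) begins 54 mm behind the grasp point. The pads swing forward as they close: fully open they stand 13 mm farther back than shut.
Start: joints at [1.53, 0.359, 0.012, 0, -1.224, -0.288], TCP at [0.218, 0.639, 0.231] pointing down, gripper open.
Joint ranges: [-3.07, 3.07], [-1.43, 2.12], [-1.02, 1.25], [-3.03, 1.67], [-3.05, -0], [-3.03, 3.03]. Speed limits (rad/s): [2.39, 2.39, 3.01, 3.14, 3.14, 3.14].

INTERFACE

Orientations are given as a rotation vector (axis times angle).
In Python, from station import read_state, snapshot, job_done, pinch_z gives the robot as it stands.
- The arm moves only by the shell command python3 -m handwheel 'ROWS' [OPENING] [FORCE]. ROWS is text: rows parted by semicolons, each of 4 numbers parted by spaces: the shift along the tool's x, y, z in m, then the turn about the tool's z in degrees. A call has 1 to 8 rows; each row is the pose to reach, as a shift and turn from the pose commanded when the call began, along the tool's axes at that moment; what a row does not reach only later rows make up. A row lasts 1/8 s, in which the tool goes at most 62.5 mm and 10.7 degrees, less where a joint would pass 70% of its speed; a pose out of reach is approached as far as the arm can. A call with a gripper value outside its range is refused whole. OPENING is the gripper command: -1 is shut, 1 is fully open, values between are in proportion, set as the call begins (- or left out, the last holds). The fingers move at their own pace and stop on an object; FORCE is the grip in N (left out, the last holds). Time passes only in rows, so rows that repeat a pose let the fingers close. It gives the time, the measured TCP pose, the force and the opening at its end, in the units of the state.
- read_state(): the state, without advancing time (a new reading comes with each control period).
- snapshot(name): name is "scene" or "top" or "wrist"; returns a dict with "pixels" (384x512x3 uint8, red, green, blue), "fx", "fy", "cx", "cy" (pixels), "D" ([k1, k2, p1, p2, k3] as OpenCV has them; the pictures are not rectified), "view" (4x4, takes a point from world to camera coordinates). Camera axes: x right, y up, looking along -z (the intrinsics and any distortion apply to the point x, -y, -z); pixel columns grow to the right and rows downward; lengths in m; the calibration is good to about 2 mm. A picture is of the moment at which its call begins. There is no depth.
- job_done(): hands the job in, once; it reports no verdict.
The state is a dict: "clock": time; "joints": joint angles; "joint_vel": joint speeds; "tau": joint torques, N m; "ee_pos": TCP position; "eef_rot": TCP orientation; "contact_force": force on the tool from outside, world axes, zero at the start; "ft_torque": the same for the moment, N m; "gripper_width": finger opening in m.
Only numpy, scipy, OpenCV 4.12 (cv2) and the standard library are available. Lean on these libraries where they do the work, as an engineer would, in place of code of your own. Each camera call takes 0.05 s, during which the arm holds its last target.

TASK

Push the aluminium shaft along its V-block until its far end sits fully home against the steel end stop, then push the toggle clamp's black-balled lever over past its dead point until it snaps into lock and the rubber pad holds the shaft. Only push with the fingers: do not grip or lift the shaft or the lever ball. Leave the other things on the bench where they are, and finish with the robot clear of everything.

Things in the scene. Friction and masses are not known exactly. Their poses are not given: they have to be found in the camera images.
- fixture: Drilling fixture, fixed to the bench: steel base plate 215 x 190 x 12 mm (y = -65 to +125) with a green V-block, a steel end stop and, on its left, a toggle clamp. Origin on the bench surface below the V's axis; x along the V towards the stop (roughly away from the robot), y left towards the clamp, z up. V-block: x = -60 to +65 mm, 67 mm wide, top z = 48 mm.
- stop_face (a point): Point on the steel end stop's face (67 mm wide, top 80 mm above the bench) where the shaft's axis meets it: fixture x = 65, y = 0, z = 54 mm. The shaft's far end must come to rest here.
- lever_hinge (a point): Middle of the lever's hinge pin (parallel to the fixture's x), at fixture x = 20, y = 88, z = 90 mm. The clamp's body around it is 50 mm wide in x, from y = 47 to 117 mm, up to z = 100 mm; the open clamp arm stands up beside it at about y = 30 to 70 mm, to z = 160 mm.
- shaft: Plain aluminium shaft, diameter 30, length 130 mm, about 0.25 kg, loose in the V, axis 54 mm above the bench. Origin at its middle on its axis, x along it towards the stop (it may roll), ends at x = -65 and +65. It starts 20 to 45 mm short of the stop, its near end sticking out of the V-block where it can be pushed (1 to 3 N); fully home its origin is at fixture x = 0.
- clamp_lever (a joint): Lever angle (rad). 0 = open, leaning 0.85 from upright to fixture +y, where it starts. Grows as the lever is pushed over towards the shaft (fixture -y): dead point 0.80, upright at 0.85. Before the dead point it springs back open if let go; after it, it snaps by itself to its stop at 1.15 = locked, leaning 0.30 towards the shaft. Needs 5 to 15 N at the ball.
- knob (a point): Centre of the black ball, 30 mm in diameter, at the end of the lever, 110 mm from the hinge (the rod below it is steel, then red plastic 18 mm thick). At fixture x = 20 mm; open it is at about y = 171, z = 163 mm, locked at about y = 55, z = 195 mm.
- clamp_pad: Black rubber pad 16 mm in diameter on a spring plunger at the end of the clamp's steel arm. Origin at the middle of its lower face. As the lever goes over, the arm swings down and the pad presses the shaft from above at fixture x = 20 mm with 2 to 4 N.
- brass_blank: Bystander: upright brass cylinder, 30 mm in diameter, 60 mm tall, to the right of the fixture. Origin under its centre.
- steel_blank: Bystander: upright steel cylinder, 24 mm in diameter, 45 mm tall, to the right of the fixture. Origin under its centre.
- oil_bottle: Bystander: yellow bottle with a red cap, 52 mm in diameter, 130 mm tall. Origin under its centre.
- parts_cup: Bystander: blue plastic cup, 66 mm in diameter, 65 mm tall. Origin under its centre.
- bush: Bystander: steel bush, 56 mm in diameter, 35 mm tall. Origin under its centre.
- screwdriver: Bystander: screwdriver with a red handle, lying on the bench. Origin on its underside.
- chuck_key: Bystander: steel T-shaped chuck key, 90 x 90 x 14 mm, lying on the bench. Origin on its underside, in the middle of the cross bar.

How it is judged:
On the way, in this order (a step that is already met when the one before it is completed fails the run):
1. the shaft sits home against the end stop, the lever not yet locked (x of shaft in the frame of fixture between -0.003 and 0.003 m and y of shaft in the frame of fixture between -0.005 and 0.005 m and z of shaft in the frame of fixture below 0.058 m and angle between the x axis of shaft and the x axis of fixture, either way round below 0.06 rad and value of joint clamp_lever below 0.7 rad), for 0.2 s.
2. the lever has gone past its dead point and is locked with the pad pressing on the shaft (value of joint clamp_lever above 1.08 rad and contact force between clamp_pad and shaft above 1.5 N), for 0.2 s.
At the end, for the whole second after the job is handed in: The shaft lies in the V-block with its far end within 3 mm of the stop, the lever stands locked (above 1.08 rad), the pad presses on the shaft with more than 1.5 N, and all is at rest (all of step 2 and x of shaft in the frame of fixture between -0.003 and 0.003 m and y of shaft in the frame of fixture between -0.005 and 0.005 m and z of shaft in the frame of fixture below 0.058 m and angle between the x axis of shaft and the x axis of fixture, either way round below 0.06 rad and linear speed of shaft below 0.02 m/s and velocity of joint clamp_lever between -0.05 and 0.05 rad/s); the robot touches nothing.
It fails at once if the shaft is lifted out of or leaves the V-block (z of shaft in the frame of fixture above 0.066 m or z of shaft in the frame of fixture below 0.045 m or y of shaft in the frame of fixture above 0.012 m or y of shaft in the frame of fixture below -0.012 m).
It fails at once if the shaft is taken between the fingers (x of the grasp point in the frame of shaft between -0.062 and 0.062 m and y of the grasp point in the frame of fixture between -0.012 and 0.012 m and z of the grasp point in the frame of fixture below 0.068 m).
It fails at once if the lever's ball is taken between the fingers (distance between the grasp point and knob below 0.012 m).
It fails at once if a bystander is moved more than 20 mm (distance of any of brass_blank, steel_blank, oil_bottle, parts_cup, bush, screwdriver, chuck_key from where it was at the start of the episode above 0.02 m).
It also fails if it takes over 58 s, if anything falls off the work surface, if the arm or the gripper's body presses on something with over 40 N, if the wrist force passes 120 N, or if a joint passes its speed limit or range.

## Working session

There is one attempt and no reset: what is moved stays moved. The work goes in short steps, Python scripts to look and compute and a shell command to move; the robot and the scene stay as the last step left them, time stands still between calls to the robot, and variables do not carry over. Pictures are saved under pics/ and viewed, and the job is handed in when it is done.

```bash
ls; mkdir -p pics
python3 - <<'E'
from station import *
import cv2
print(read_state(), pinch_z)
for n in ["scene","top","wrist"]:
    s=snapshot(n); cv2.imwrite(f"pics/{n}0.png",s["pixels"][:,:,::-1]); print(n,s["fx"],s["fy"],s["cx"],s["cy"],s["D"],s["view"])
E
```

```text
pics
{'clock': 0.0, 'joints': array([ 1.53008319e+00,  3.59392522e-01,  1.10642403e-02, -3.78269864e-04,
       -1.22407758e+00, -2.88094943e-01]), 'joint_vel': array([-0.00023843, -0.00026751, -0.00095246, -0.0007065 ,  0.00050965,
        0.00043652]), 'tau': array([ 1.01646630e-03, -5.83318985e+01,  2.93417090e+01,  6.93660781e+00,
       -5.80180407e-03,  2.08400542e-05]), 'ee_pos': array([0.21783103, 0.63838171, 0.2303573 ]), 'eef_rot': array([ 3.09757952e+00, -5.14097917e-01, -2.42343978e-04]), 'contact_force': array([ 0.00475148, -0.21418629, -0.78812892]), 'ft_torque': array([-0.00775944, -0.00615549,  0.00154502]), 'gripper_width': 0.0856047166530518} 0.0187
scene 468.41296686275257 468.41296686275257 250.476090649629 188.46932042524801 [-0.06294953  0.          0.          0.          0.        ] [[ 0.75925386  0.65075917 -0.0067876  -0.41634119]
 [-0.50718088  0.59820926  0.62041376  0.21728213]
 [ 0.40780035 -0.46760901  0.7842453  -1.58078913]
 [ 0.          0.          0.          1.        ]]
top 426.32010525577937 426.32010525577937 248.51649818190705 189.4906406981254 [0.04725182 0.         0.         0.         0.        ] [[-1.25816802e-01 -9.92053214e-01 -7.43499955e-04  5.87415565e-02]
 [ 9.68117152e-01 -1.22944689e-01  2.18251653e-01 -5.57893045e-01]
 [-2.16608663e-01  2.67399299e-02  9.75892240e-01 -1.25147702e+00]
 [ 0.00000000e+00  0.00000000e+00  0.00000000e+00  1.00000000e+00]]
wrist 277.7141507030087 277.7141507030087 256.5483047541255 190.65599033117124 [-0.02928696  0.          0.          0.          0.        ] [[-0.32287162 -0.94644008  0.00225669  0.67406909]
 [ 0.90472791 -0.30934013 -0.29287555  0.03803749]
 [ 0.27788724 -0.09251952  0.95614791 -0.38088558]
 [ 0.          0.          0.          1.        ]]
```

View pics/scene0.png

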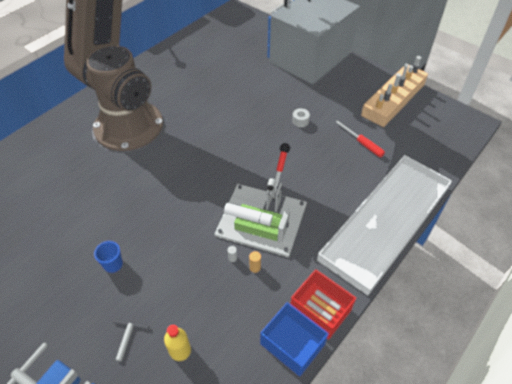

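View pics/top0.png

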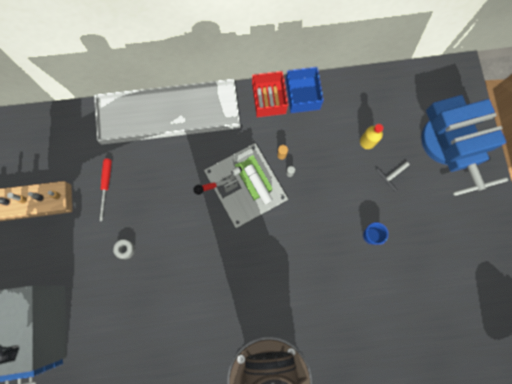

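View pics/wrist0.png

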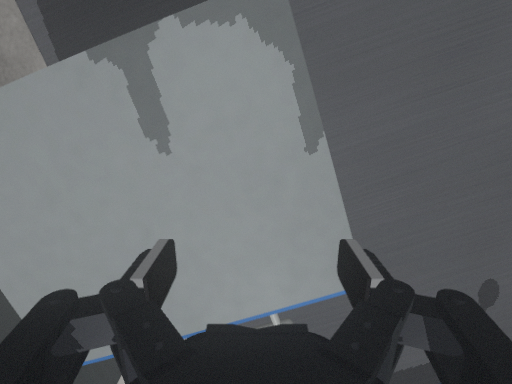

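The fixture sits near (248,185) in the top view and (262,218) in the scene view, with the arm off to the left. I'll zoom in on both.

```bash
cat > h.py <<'E'
import numpy as np, cv2
from station import *
def K(s): return np.array([[s["fx"],0,s["cx"]],[0,s["fy"],s["cy"]],[0,0,1]])
def ray(s,uv):
    p=cv2.undistortPoints(np.array([[uv]],float),K(s),np.array(s["D"]))[0,0]
    V=np.array(s["view"]);R=V[:3,:3];c=-R.T@V[:3,3]
    d=R.T@np.array([p[0],-p[1],-1]);return c,d/np.linalg.norm(d)
def onz(s,uv,z):
    c,d=ray(s,uv);return c+d*(z-c[2])/d[2]
def tri(a,ua,b,ub):
    c1,d1=ray(a,ua);c2,d2=ray(b,ub)
    t=np.linalg.lstsq(np.stack([d1,-d2],1),c2-c1,rcond=None)[0]
    p,q=c1+t[0]*d1,c2+t[1]*d2
    return (p+q)/2,np.linalg.norm(p-q)
def proj(s,P):
    V=np.array(s["view"]);p=V[:3,:3]@np.array(P)+V[:3,3]
    return cv2.projectPoints(np.array([[p[0],-p[1],-p[2]]]),np.zeros(3),np.zeros(3),K(s),np.array(s["D"]))[0][0,0]
def crop(s,x,y,w,h,f,name):
    cv2.imwrite(name,cv2.resize(s["pixels"][y:y+h,x:x+w,::-1],None,fx=f,fy=f,interpolation=cv2.INTER_CUBIC))
E
python3 - <<'E'
from h import *
crop(snapshot("top"),185,135,120,100,6,"pics/t1.png")
crop(snapshot("scene"),205,135,120,130,4.5,"pics/s1.png")
E
```

```text
(no output)
```

View pics/t1.png

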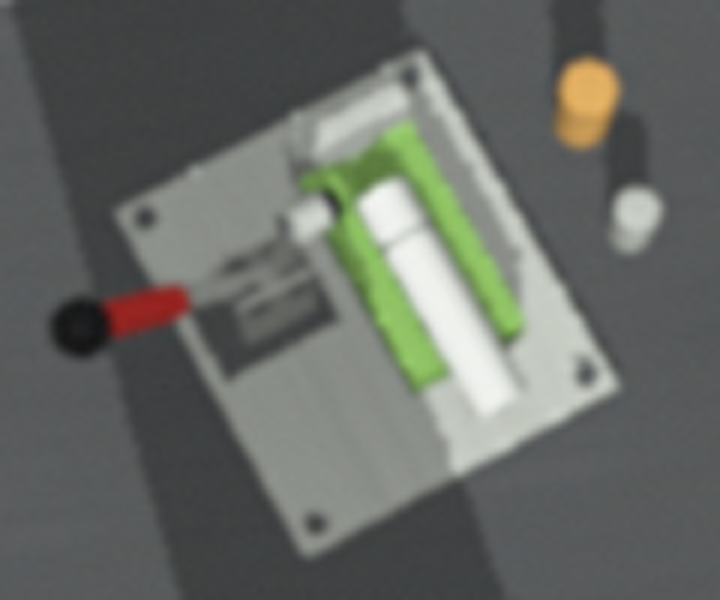

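View pics/s1.png

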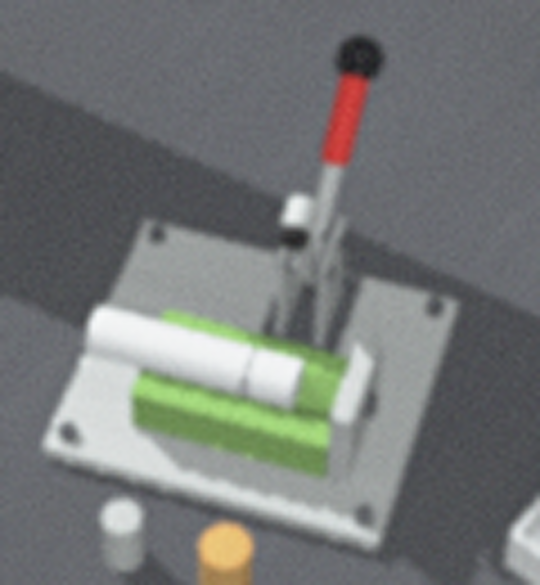

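Run:
```python
from h import *
t=snapshot("top"); s=snapshot("scene")
T=lambda x,y:((x+.5)/6-.5+185,(y+.5)/6-.5+135)
S=lambda x,y:((x+.5)/4.5-.5+205,(y+.5)/4.5-.5+135)
ct=[onz(t,T(*p),.012) for p in [(115,212),(425,50),(620,388),(308,558)]]
cs=[onz(s,S(*p),.012) for p in [(459,299),(378,548),(43,446),(146,220)]]
for a,b in zip(ct,cs): print(a,b)
def mod(c):
    c=np.array(c); ang=[np.arctan2(*(c[1]-c[2])[1::-1]),np.arctan2(*(c[0]-c[3])[1::-1])]
    ang+= [np.arctan2(*(c[0]-c[1])[1::-1])-np.pi/2,np.arctan2(*(c[3]-c[2])[1::-1])-np.pi/2]
    print(np.degrees(ang),c.mean(0),[np.linalg.norm(c[i]-c[i-1]) for i in range(4)])
    return np.mean(ang),c.mean(0)
a1,m1=mod(ct);a2,m2=mod(cs);th=(a1+a2)/2;m=(m1+m2)/2
ex=np.array([np.cos(th),np.sin(th),0]);ey=np.array([-ex[1],ex[0],0])
o=m-.030*ey;o[2]=0
k,e=tri(t,T(80,325),s,S(359,59)); print("knob",k,e)
f=lambda p:np.array([(p-o)@ex,(p-o)@ey,p[2]])*1000
print("knob f",f(k), "th",th,"o(plate mid x)",o)
print("Vnear top",f(onz(t,T(420,390),.048)),f(onz(t,T(515,342),.048)))
print("stop far top",f(onz(t,T(300,135),.08)))
# shaft ends
print("shaft near top edge",f(onz(t,T(488,417),.054)),f(onz(t,T(522,388),.054)), "far",f(onz(t,T(365,200),.065)),f(onz(t,T(380,183),.069)))
print("scene near end", f(onz(s,S(92,310),.069)), f(onz(s,S(88,345),.054)),"far",f(onz(s,S(300,375),.054)))
for P in [(-60,33.5,48),(-60,-33.5,48),(65,33.5,80),(65,-33.5,80),(20,171,163)]:
    w=o+ex*P[0]/1e3+ey*P[1]/1e3+np.array([0,0,P[2]/1e3]);u=proj(t,w);v=proj(s,w)
    print(P,(u-[185,135])*6,(v-[205,135])*4.5)
```

```text
[0.65437888 0.12200605 0.012     ] [0.65886864 0.12181338 0.012     ]
[ 0.72419889 -0.05544041  0.012     ] [ 0.731799   -0.05775528  0.012     ]
[ 0.52451183 -0.1336771   0.012     ] [ 0.53132372 -0.1340526   0.012     ]
[0.45542598 0.04126789 0.012     ] [0.4611287  0.04016018 0.012     ]
[21.39507148 22.08807461 21.47819183 21.54908311] [ 0.58962889 -0.00646089  0.012     ] [np.float64(0.21471121899336834), np.float64(0.19068843731527552), np.float64(0.21446655730825273), np.float64(0.18809200729508965)]
[20.83593454 22.43730911 22.10413433 21.94583218] [ 0.59578001 -0.00745858  0.012     ] [np.float64(0.21393533673852422), np.float64(0.1938136712883714), np.float64(0.2145031968917096), np.float64(0.1878228795892857)]
knob [0.55917541 0.13301519 0.15972532] 0.0005014625250302178
knob f [ 20.67495388 172.44200314 159.72531677] th 0.3792461518649011 o(plate mid x) [ 0.60381106 -0.03482806  0.        ]
Vnear top [-65.88618526  34.74517826  48.        ] [-67.5773362  -20.66585689  48.        ]
stop far top [75.50593083 27.11717623 80.        ]
shaft near top edge [-96.07907264  11.77630315  54.        ] [-91.34527997 -10.95555455  54.        ] far [32.65905525 12.67871904 65.        ] [35.89106712  2.00645904 69.        ]
scene near end [-94.73903067   2.79541019  69.        ] [-92.25898377 -12.71746523  54.        ] far [37.0874247   7.32199915 54.        ]
(-60, 33.5, 48) [414.05723917 376.57339824] [161.56850685 305.04644388]
(-60, -33.5, 48) [526.7885493  315.33248656] [124.39965493 389.43379851]
(65, 33.5, 80) [296.36407634 155.4544951 ] [356.99258782 326.58025433]
(65, -33.5, 80) [410.35847312  95.00908399] [324.51017387 415.14994945]
(20, 171, 163) [ 80.4983927  321.06097022] [356.18971296  54.83134802]
```

```bash
python3 -m handwheel '0.03 0.037 0 -6; 0.06 0.075 0 -12; 0.09 0.112 0 -18; 0.12 0.149 0 -24; 0.15 0.187 0 -30; 0.18 0.224 0 -36; 0.21 0.261 0 -40.4; 0.24 0.299 0 -40.4' -1 30; python3 -c "
from station import *;s=read_state();print(s['joints'],s['contact_force'])"
```

```text
clock: 1.35
ee_pos: [0.3489, 0.2769, 0.2316]
eef_rot: [-3.085, -0.59, -0.001]
contact_force: [0.4, 0.4, 0.7]
gripper_width: -0.0
[ 1.11618435e+00 -3.12805555e-02 -4.65955938e-01  6.06770248e-05
 -1.13529603e+00  8.32398478e-01] [0.36569133 0.39287407 0.68178862]
```

```bash
python3 -m handwheel '-0.002 0.055 0 0; -0.004 0.11 0 0; -0.006 0.165 0 0; -0.008 0.22 0 0; -0.01 0.275 0 0; -0.01 0.33 0 0; -0.01 0.384 0 0; -0.01 0.384 0 0'
python3 - <<'E'
from h import *
s=read_state();print(s['joints'],s['contact_force'],s['ee_pos'])
w=snapshot("wrist");cv2.imwrite("pics/w2.png",w["pixels"][:,:,::-1])
crop(snapshot("top"),185,135,120,100,6,"pics/t2.png")
E
```

```text
clock: 2.35
ee_pos: [0.4808, -0.0856, 0.2309]
eef_rot: [3.087, 0.58, -0.001]
contact_force: [-1.3, -0.6, -0.2]
gripper_width: 0.0003
[ 2.27731613e-01  4.84011382e-02 -3.87067745e-01  3.27796531e-04
 -1.13626304e+00  1.71416418e+00] [-1.25177644 -0.59081629 -0.18275263] [ 0.480849   -0.08555959  0.23088968]
```

View pics/w2.png

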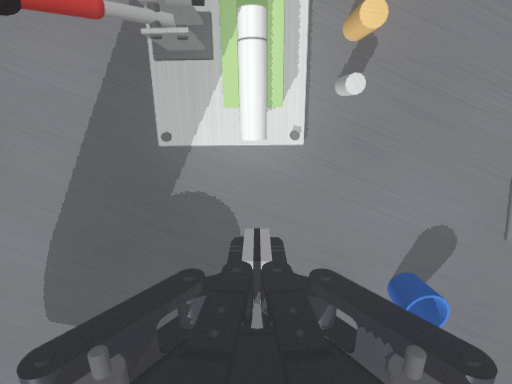

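View pics/t2.png

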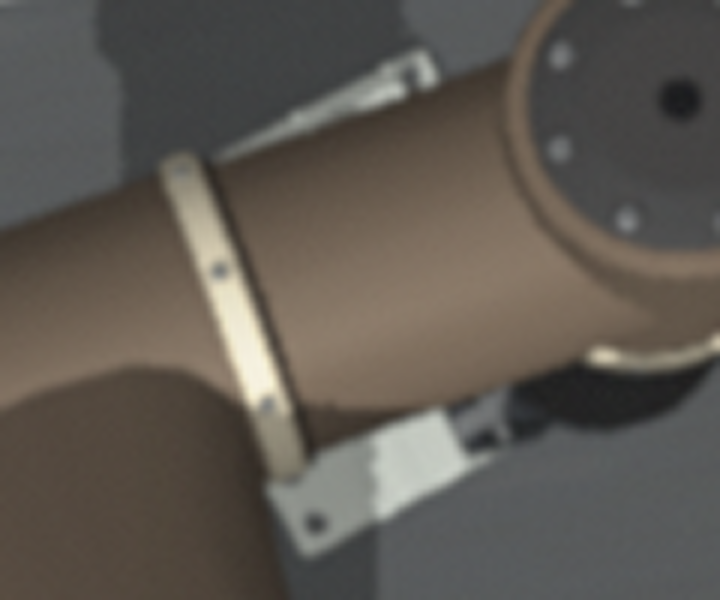

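The wrist view shows the shaft pointing straight up the image. Its near end is at (254,138), the V-block's near edge is at row 108, the plate corners are at (160,146) and (303,145), and the fingertip is at (257,230). Next I'll get numbers from this view.

Run:
```python
from h import *
w=snapshot("wrist"); st=read_state(); tcp=st['ee_pos']
R=cv2.Rodrigues(st['eef_rot'])[0]; ex=R[:,0];ey=-R[:,1]
f=lambda p:np.round(np.array([(p-tcp)@ex,(p-tcp)@ey,p[2]])*1000,1)
for n,uv,z in [("shaft near end mid top",(254,139),.06),("shaft left",(240.5,120),.054),("shaft right",(268.5,120),.054),("V near L",(223.5,107.5),.048),("V near R",(284,107.5),.048),("plate L",(159,147),.012),("plate R",(305,145),.012),("V far",(253,8),.069)]:
    print(n,f(onz(w,uv,z)))
print(ex,ey,tcp)
```

```text
shaft near end mid top [38.9  1.8 60. ]
shaft left [59.4 16.9 54. ]
shaft right [ 59.4 -14.5  54. ]
V near L [72.9 36.2 48. ]
V near R [ 72.8 -32.1  48. ]
plate L [ 23.5 126.5  12. ]
plate R [ 25.7 -64.1  12. ]
V far [166.    2.2  69. ]
[ 9.30281561e-01  3.66846286e-01 -1.42030107e-04] [-3.66846257e-01  9.30281563e-01  1.92750516e-04] [ 0.4801268  -0.08242166  0.23123831]
```

```bash
python3 -m handwheel '0 -0.0015 0.04 0; 0 -0.0015 0.08 0; 0 -0.0015 0.12 0; 0 -0.0015 0.15 0; 0 -0.0015 0.175 0; 0 -0.0015 0.184 0; 0 -0.0015 0.184 0; 0 -0.0015 0.184 0'
python3 - <<'E'
from h import *
s=read_state();print(s['contact_force'],s['ee_pos'])
cv2.imwrite("pics/w3.png",snapshot("wrist")["pixels"][:,:,::-1])
E
```

```text
clock: 3.5
ee_pos: [0.4806, -0.0806, 0.0484]
eef_rot: [3.086, 0.589, 0.003]
contact_force: [-0.4, 0.1, -0.1]
gripper_width: -0.0001
[-0.35728077  0.10646969 -0.08970599] [ 0.48062243 -0.08058879  0.04838241]
```

View pics/w3.png

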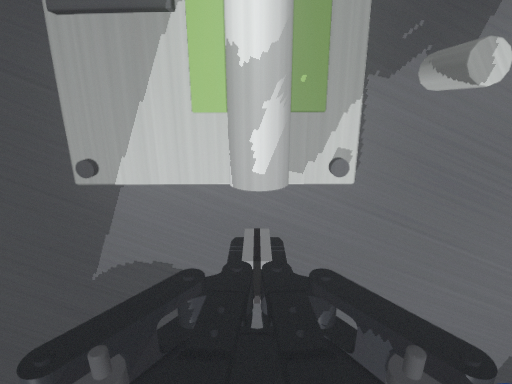

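The fingertip (257,230) lines up with the shaft end (259,186). I'll approach, then push gently.

```bash
python3 -m handwheel '0.006 0 0 0; 0.012 0 0 0; 0.018 0 0 0; 0.023 0 0 0; 0.028 0 0 0; 0.032 0 0 0; 0.036 0 0 0; 0.040 0 0 0'; python3 -m handwheel '0.002 0 0 0; 0.004 0 0 0; 0.006 0 0 0; 0.008 0 0 0; 0.01 0 0 0; 0.01 0 0 0'
python3 - <<'E'
from h import *
s=read_state();print(s['contact_force'],s['ee_pos'])
cv2.imwrite("pics/w4.png",snapshot("wrist")["pixels"][:,:,::-1])
E
```

```text
clock: 4.55
ee_pos: [0.5128, -0.0678, 0.0466]
eef_rot: [3.086, 0.586, -0.013]
contact_force: [-13.5, -5.4, 11.8]
gripper_width: -0.0003
clock: 5.3
ee_pos: [0.5245, -0.0632, 0.0468]
eef_rot: [-3.086, -0.587, 0.005]
contact_force: [-4.6, -0.4, 1.5]
gripper_width: -0.0005
[-4.58526039 -0.39988339  1.51540531] [ 0.52452724 -0.06321762  0.04682014]
```

View pics/w4.png

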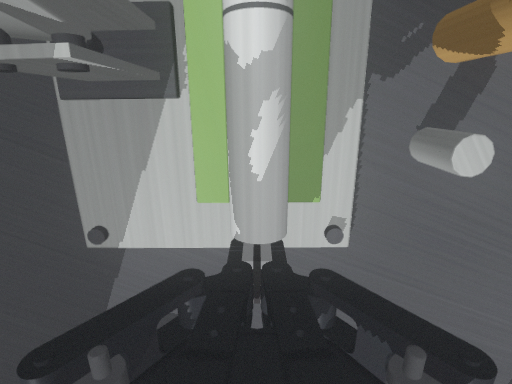

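```bash
python3 -m handwheel '0.001 0 0 0; 0.002 0 0 0; 0.003 0 0 0; 0.004 0 0 0; 0.005 0 0 0; 0.005 0 0 0'; python3 -m handwheel '0.001 0 0 0; 0.002 0 0 0; 0.002 0 0 0; 0.002 0 0 0'
```

```text
clock: 6.1
ee_pos: [0.5312, -0.0608, 0.0473]
eef_rot: [3.086, 0.588, 0.0]
contact_force: [-0.8, -0.3, -0.6]
gripper_width: -0.0
clock: 6.6
ee_pos: [0.5326, -0.0602, 0.0473]
eef_rot: [-3.086, -0.587, 0.001]
contact_force: [-2.8, -1.2, 1.1]
gripper_width: 0.0004
```

```bash
python3 -m handwheel '0.001 0 0 0; 0.002 0 0 0; 0.002 0 0 0; 0.002 0 0 0'
python3 - <<'E'
from h import *
s=read_state();print(s['contact_force'],s['ee_pos'])
cv2.imwrite("pics/w5.png",snapshot("wrist")["pixels"][:,:,::-1])
E
```

```text
clock: 7.1
ee_pos: [0.5326, -0.0602, 0.0472]
eef_rot: [3.086, 0.587, -0.006]
contact_force: [-8.4, -2.6, 6.1]
gripper_width: 0.0004
[-8.3549325  -2.62235456  6.05344013] [ 0.5326058  -0.06018674  0.04723979]
```

View pics/w5.png

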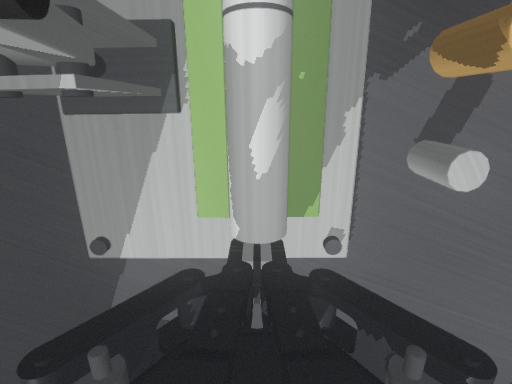

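The TCP stopped moving at x = 0.5326 while the force rose. It stands at about fixture x = -76.5, which matches home (-65 minus 11 mm of half finger). One more small press to confirm, then back off.

```bash
python3 -m handwheel '0.001 0 0 0; 0.0015 0 0 0; 0.0015 0 0 0; 0.0015 0 0 0'; python3 -m handwheel '-0.005 0 0 0; -0.015 0 0 0; -0.03 0 0 0; -0.03 0 0 0; -0.03 0 0 0'
python3 - <<'E'
from h import *
w=snapshot("wrist");cv2.imwrite("pics/w6.png",w["pixels"][:,:,::-1])
print(read_state()['ee_pos'],read_state()['contact_force'])
E
```

```text
clock: 7.65
ee_pos: [0.5326, -0.0602, 0.0472]
eef_rot: [3.086, 0.586, -0.01]
contact_force: [-13.0, -4.0, 10.9]
gripper_width: -0.0002
clock: 8.28
ee_pos: [0.5086, -0.0698, 0.0476]
eef_rot: [3.086, 0.588, 0.001]
contact_force: [0.8, 0.3, 1.2]
gripper_width: -0.0001
[ 0.50867644 -0.0697458   0.04753107] [ 0.14761769  0.1863621  -0.11256972]
```

View pics/w6.png

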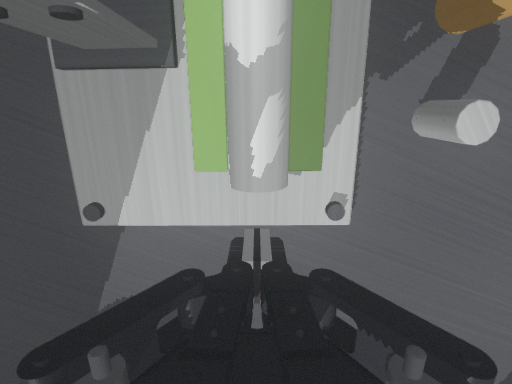

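Pressing harder raised the force to about 14 N horizontally with no motion, so the shaft is home, and it stayed there when I backed off. Now I'll lift and turn so the tool's x side faces the lever push direction.

```bash
python3 -m handwheel '0 0 -0.03 0; 0 0 -0.07 10; 0 0 -0.11 20; 0 0 -0.15 30; 0 0 -0.18 40; 0 0 -0.205 50; 0 0 -0.215 60; 0 0 -0.215 70' && python3 -m handwheel '0 0 0 10; 0 0 0 20; 0 0 0 20'
python3 - <<'E'
from h import *
st=read_state(); t=st['ee_pos']; R=cv2.Rodrigues(st['eef_rot'])[0]
o=np.array([.6037,-.0321,0]);ex=np.array([.930,.367,0]);ey=np.array([-.367,.930,0])
print(st['joints'],t,R[:,0]@ex,R[:,0]@ey,"fix",(t-o)@ex,(t-o)@ey)
for y,z in [(.225,.265),(.225,.15)]:
  print(R.T@(o+.02*ex+y*ey+np.array([0,0,z])-t))
E
```

```text
clock: 9.32
ee_pos: [0.509, -0.0697, 0.2635]
eef_rot: [-2.86, 1.296, -0.003]
contact_force: [-0.4, -0.0, -0.5]
gripper_width: -0.0004
clock: 9.7
ee_pos: [0.5084, -0.0697, 0.2623]
eef_rot: [-2.599, 1.765, -0.0]
contact_force: [0.6, -0.0, -0.3]
gripper_width: -0.0001
[ 2.46741557e-01  7.00068452e-02 -2.89983755e-01  2.40623556e-05
 -1.21068460e+00  1.30900225e-01] [ 0.50844344 -0.06973543  0.26232046] 0.001786866706079381 -0.999792881377677 fix -0.10240079855813192 -4.179124949670428e-05
[-0.22477631 -0.12281998 -0.00267372]
[-0.22478069 -0.1228065   0.11232628]
```

```bash
python3 -m handwheel '-0.045 0 0 0; -0.095 0 0 0; -0.145 0 0 0; -0.19 0 0 0; -0.225 -0.03 0 0; -0.225 -0.07 0 0; -0.225 -0.11 0 0; -0.225 -0.123 0 0' && python3 -m handwheel '0 0 0.03 0; 0 0 0.06 0; 0 0 0.09 0; 0 0 0.11 0; 0 0 0.11 0; 0 0 0.11 0'
python3 - <<'E'
from h import *
w=snapshot("wrist");cv2.imwrite("pics/w7.png",w["pixels"][:,:,::-1])
crop(snapshot("scene"),205,85,120,180,3.3,"pics/s7.png")
print(read_state()['ee_pos'],read_state()['contact_force'])
E
```

```text
clock: 10.7
ee_pos: [0.5414, 0.1855, 0.2613]
eef_rot: [2.6, -1.761, -0.0]
contact_force: [-1.0, -0.7, -0.3]
gripper_width: -0.0001
clock: 11.45
ee_pos: [0.5403, 0.1847, 0.1534]
eef_rot: [-2.598, 1.764, -0.001]
contact_force: [-0.4, 0.1, 0.5]
gripper_width: 0.0003
[0.54044473 0.18492356 0.15358274] [0.10168978 0.21664548 0.1747833 ]
```

View pics/w7.png

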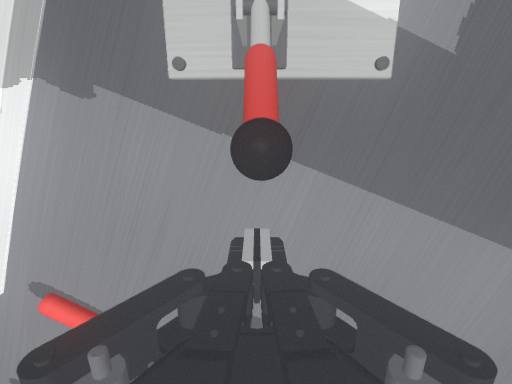

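View pics/s7.png

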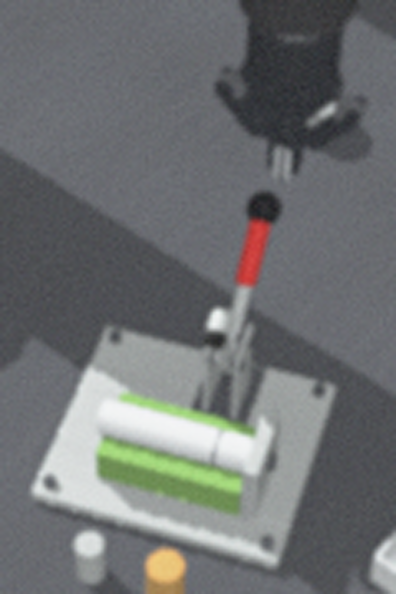

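The ball is at (261,150) and the finger at (257,230), so the finger is about 2 mm off to one side. The scene view shows the shaft against the stop. Next I'll push along the ball's arc.

```bash
python3 -m handwheel '0.012 0.002 0 0; 0.022 0.002 0 0; 0.030 0.002 -0.003 0; 0.038 0.002 -0.010 0; 0.046 0.002 -0.017 0; 0.054 0.002 -0.021 0; 0.063 0.002 -0.026 0; 0.063 0.002 -0.026 0'
python3 - <<'E'
from h import *
w=snapshot("wrist");cv2.imwrite("pics/w8.png",w["pixels"][:,:,::-1])
print(read_state()['ee_pos'],read_state()['contact_force'])
E
```

```text
clock: 12.55
ee_pos: [0.5627, 0.1272, 0.1808]
eef_rot: [-2.593, 1.763, -0.002]
contact_force: [-4.4, 11.0, 9.1]
gripper_width: -0.0001
[0.56268958 0.12730564 0.18069969] [-5.6246706  11.12393376 11.20543439]
```

View pics/w8.png

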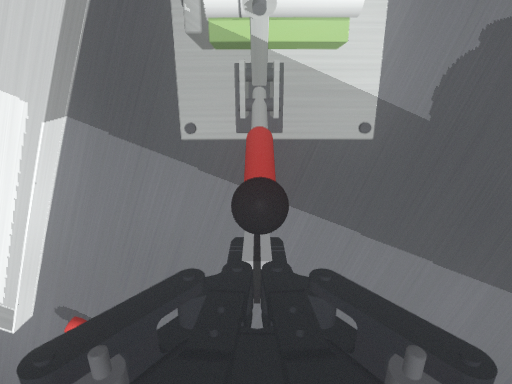

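The ball (260,206) is in contact with the finger and the lever has moved part of the way. I'll carry on past the dead point.

```bash
python3 -m handwheel '0.008 0 -0.004 0; 0.016 0 -0.007 0; 0.024 0 -0.009 0; 0.032 0 -0.010 0; 0.040 0 -0.011 0; 0.047 0 -0.011 0; 0.053 0 -0.011 0; 0.058 0 -0.011 0'
python3 - <<'E'
from h import *
w=snapshot("wrist");cv2.imwrite("pics/w9.png",w["pixels"][:,:,::-1])
print(read_state()['ee_pos'],read_state()['contact_force'])
E
```

```text
clock: 13.6
ee_pos: [0.5825, 0.0707, 0.189]
eef_rot: [2.597, -1.767, -0.0]
contact_force: [-0.5, -0.2, -0.0]
gripper_width: 0.0002
[0.58262168 0.0704289  0.18901881] [ 0.31945688  0.13373774 -0.5666204 ]
```

View pics/w9.png

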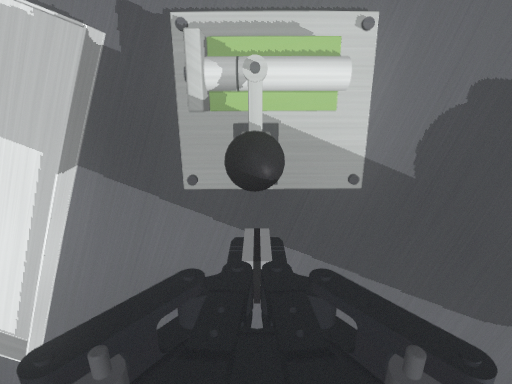

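The lever snapped away: the ball is at (254,160), clear of the finger, and the arm is down on the shaft at (255,68). Retreating.

```bash
python3 -m handwheel '-0.03 0 0 0; -0.07 0 -0.02 0; -0.12 0 -0.05 0; -0.17 0 -0.08 0; -0.22 0 -0.1 0; -0.26 0 -0.1 0; -0.26 0 -0.1 0; -0.26 0 -0.1 0'
python3 - <<'E'
from h import *
t=snapshot("top");s=snapshot("scene")
crop(s,205,135,120,130,4.5,"pics/s10.png");crop(t,185,135,120,100,6,"pics/t10.png")
cv2.imwrite("pics/sf.png",s["pixels"][:,:,::-1])
print(read_state()['ee_pos'],read_state()['contact_force'])
E
```

```text
clock: 14.65
ee_pos: [0.4868, 0.3131, 0.2891]
eef_rot: [2.598, -1.765, 0.0]
contact_force: [0.1, -0.0, 0.5]
gripper_width: -0.0001
[0.4871678  0.31239182 0.28915435] [ 0.3203031  -0.75899726 -0.35662045]
```

View pics/s10.png

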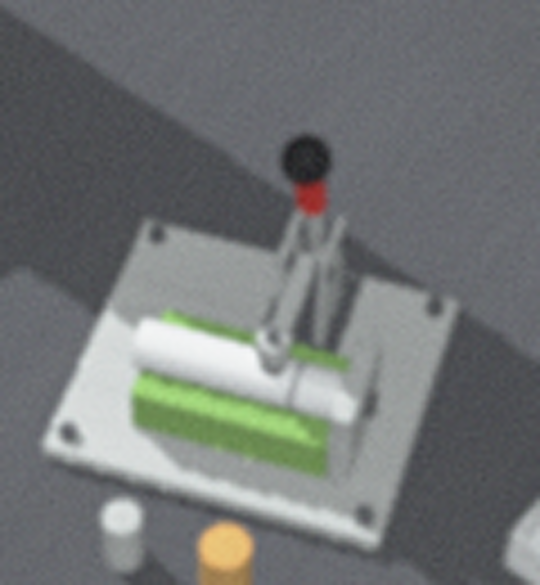

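View pics/t10.png

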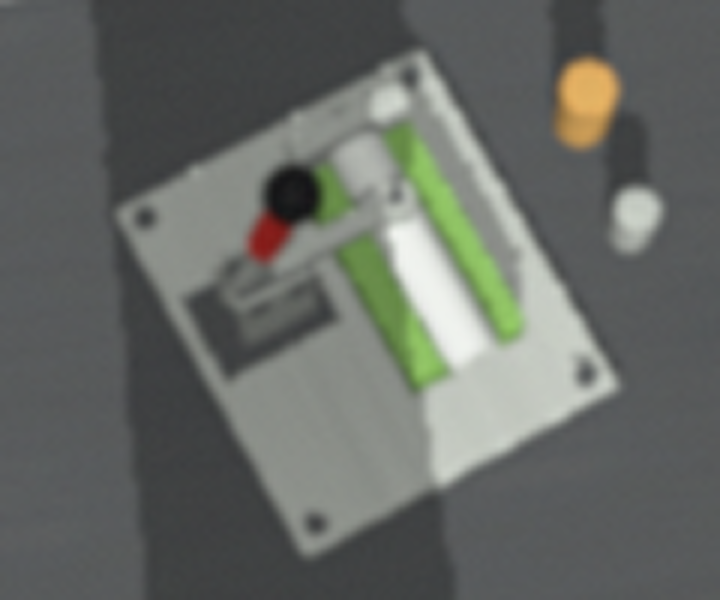

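View pics/sf.png

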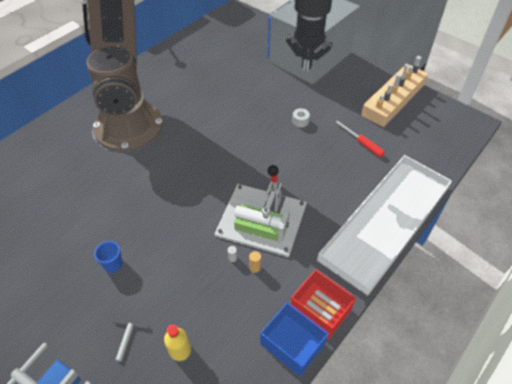

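Run:
```python
from h import *
t=snapshot("top"); s=snapshot("scene")
k,e=tri(t,(293.5/6-.5+185,194.5/6-.5+135),s,(306.5/4.5-.5+205,159.5/4.5-.5+135))
o=np.array([.6037,-.0321,0]);ex=np.array([.930,.367,0]);ey=np.array([-.367,.930,0])
y=(k-o)@ey;print((k-o)@ex,y,k[2],e,"lever",.85-np.arctan2(y-.088,k[2]-.09))
T=lambda x,y:((x+.5)/6-.5+185,(y+.5)/6-.5+135)
print("shaft near end x",[(onz(t,T(*p),.062)-o)@ex for p in [(460,368),(475,358)]],"V near",(onz(t,T(420,390),.048)-o)@ex)
print(read_state()['clock'],read_state()['contact_force'],job_done())
```

```text
0.019369733264478724 0.05462136364304561 0.19278272914667177 0.001168178910216828 lever 1.1640052825467955
shaft near end x [np.float64(-0.06904504367871474), np.float64(-0.06817415512309308)] V near -0.06688769770159193
the job is handed in; nothing more can be done
14.85 [0.10761092 0.54148699 0.26197096] None
```

I pushed the shaft home against the stop with the closed fingers, then pushed the lever ball over past its dead point until it snapped into lock. I backed the arm well clear and handed the job in at about 15 s; no verdict was reported.

**Shaft home:** in the last push the tool stopped moving while the horizontal force climbed to about 14 N. The finger stood where a home shaft would put it. In the final top view the shaft's near end reads x ≈ -69 mm where home is -65. The V-block's near edge reads -67 where it should be -60, so that view is off by several mm and does not confirm 3 mm by itself.

**Lever locked:** triangulating the ball afterwards gave fixture y ≈ 55, z ≈ 193 mm. That works out to about 1.16 rad, against the locked stop at 1.15. The pictures show the clamp arm down on the shaft, but I had no way to measure the pad's force.

**Bystanders and arm:** in the final pictures the bystanders look unmoved. The contact force on the arm reads about zero.

**Disagreement between views:** the top and scene cameras disagreed by about 6 mm on the fixture's position. I relied on the wrist camera and on contact for the final positions.

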